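Let out the ratchet-held tool tray, load the bench tools and lock it again

TASK

Slide the orange transport lock fully back to its end stop, flick the yellow pawl off the ratchet wheel so that it stays off, then slowly ease the drum back with its crank to the stop, so that the blue tool tray comes fully out from under its hood. Lay every tool that is there (white case, oil-cup stand, blue correction roller; one may be missing) flat on the tray floor, side by side inside the rim. Finish with the pawl flicked back onto the wheel and the lock slid fully home, the tray still out; leave the cream tin, the gold watch and the bracelet alone.

Things in the scene. Friction and masses are not known exactly. Their poses are not given: they have to be found in the camera images.
- tray_unit: Fixed grey steel unit on the bench, plate 8 mm thick. Origin: on the bench under the middle of the tray when the tray is fully out. Its x axis points to the hood, which is to the robot's right (low cover with clear top, 56 mm high, from x = 111 to 305 mm, y within 66 mm); its y axis points away from the robot. Drum axis at x = 30, y = -112 mm.
- tool_tray (a joint): Travel of the blue tray in m: 0 = fully in under the hood, 0.196 = fully out (it comes out along -x of the unit). Geared to the drum under the plate, 94 mm per rad; moves only with it.
- tray_middle (a point): Middle of the tray's floor, moves with the tray; axes as the unit's. Floor 14 mm above the bench, 172 mm (x) by 100 mm (y) inside the rim. The end rims (at x = +-87 mm) are 5 mm higher than the floor, the long side rims (at y = +-52 mm) 14 mm.
- ratchet_drum (a joint): Drum angle in rad: 0 = wound (tray in), grows as the drum is eased back, anticlockwise seen from above; end stop at 2.09 (tray fully out). While the pawl is on the wheel or the lock is home it cannot be eased back. A friction brake (about 0.1 N m) keeps the drum where it is left; nothing drives it. Turn it slowly: 2.5 rad/s is too fast.
- drum_axis (a point): Point on the drum's upright axis, 46 mm above the bench, at the top of the crank arm.
- crank_grip (a point): Middle of the black upright handle at the end of the red crank arm, 42 mm from the drum axis. The handle is about 16 mm thick, spins freely on its pin and reaches from 47 to 87 mm above the bench; this point is 69 mm up. At drum angle 0 it stands beyond the axis (55 degrees from +x towards +y of the unit); easing back carries it on anticlockwise through +y to the robot's left (-x of the unit).
- ratchet_pawl (a joint): Pawl angle in rad: 0 = on the wheel, 0.6 = fully off (stop). An over-centre spring pushes it to whichever end is nearer (the middle is 0.3), about 2 to 3 N at the knob. It grows anticlockwise seen from above.
- pawl_knob (a point): Middle of the red upright knob on the pawl's tail (12 mm diameter, from 25 to 55 mm above the bench; this point 43 mm up). At pawl angle 0 the pivot lies 42 mm from the knob along +x of the unit. To throw the pawl off, the knob moves some 25 mm towards the robot (-y of the unit) on an arc about the pivot.
- transport_lock (a joint): Travel of the lock in m: 0 = fully home (its bolt blocks the tray), 0.030 = end stop, free. It is freed along -y of the unit (towards the robot); friction about 1.5 N; stays where it is left. It can go home only when the tray is fully in or fully out: its bolt then stands before or behind the tray.
- lock_knob (a point): Middle of the orange grip of the lock, 16 mm (x of the unit) by 22 mm (y of the unit), from 32 to 57 mm above the bench; this point 46 mm up. Moves with the lock.
- lamp_cable: Fixed black cable 20 mm thick, hanging lengthwise over the bench 0.46 to 0.50 m up, through x, y = (0.26, -0.22), (0.35, -0.17), (0.50, -0.17), (0.69, -0.20) m. All work lies left of it (greater y). Right of it the lamp arm slants from (0.25, -0.52, 0.50) to (1.05, -0.10, 0.77) m. An arm starting right of the cable must rise between the two, fingertips above 0.55 m, and cross over.
- white_case: White plastic case with a rounded lid, oval from above, 46 x 86 x 21 mm high (long side along its own y). Origin: middle of its underside. Take it across the 46 mm width.
- oil_cups: Dark wooden oil-cup stand, a bar 30 x 82 mm and 10 mm high (long side along its own y) with four coloured capped cups on it (a row about 16 mm wide, total height 24 mm). Origin: middle of its underside. Take it across the 30 mm width.
- correction_roller: Blue correction-tape roller lying flat, 39 x 86 x 14 mm high (long side along its own y, the narrow nose at one end). Origin: on its underside; the body reaches from y = -33 mm to +43 mm. Take it across the 39 mm width.
- cream_tin: Round cream-coloured tin, 59 mm diameter, 24 mm high, a bystander left of the unit. Origin: middle of its underside.
- watch_gold: Gold wristwatch standing on the bench, 67 x 78 x 48 mm, a bystander at the right. Origin: middle of its underside.
- bracelet_a: Steel watch bracelet, 22 x 134 x 13 mm, a bystander at the near right. Origin: middle of its underside.

How it is judged:
By the outcome, as a careful person would: the job done as asked, in the order asked, and still so for the second after the job is handed in, with the robot touching nothing.
Of white_case, oil_cups, correction_roller only 2 to 3 are there at a start; the rules pass over those that are not, and their reading is None.
At some moment in a run one of white_case, oil_cups, correction_roller may be knocked a few centimetres aside while the robot is not near it.
Once in a run the grip may slacken for a moment while it holds something.
It also fails if it takes over 210 s, if anything falls off the work surface, if the arm or the gripper's body presses on something with over 40 N, if the wrist force passes 120 N, or if a joint passes its speed limit or range.

ROBOT

A 6-joint arm with a two-finger parallel gripper is mounted at the origin on a cart in front of the work surface, level with it; the furniture and walls round the work are solid. World frame = base frame: x ahead of the robot, y to its left, z up, the work surface at z = 0. Lengths are in m, angles in rad, forces in N, time in s.
With the tool pointing down it reaches from about 0.275 to 0.875 m from the base axis. Payload 12.5 kg.
Tool frame: the origin (TCP) lies midway between the tips of the shut fingers; the grasp point (between the pads) lies 19 mm behind it; z points along the fingers, y is the line along which they close (so a half turn about z gives the same grasp; the last joint's range is limited). The gripper opens to 85 mm and grips with 20 to 120 N. Pads are 22 mm wide; open, the fingers measure 114 mm over their backs; the gripper's body (76 mm by 85 mm) begins 54 mm behind the grasp point. The pads swing forward as they close: fully open they stand 13 mm farther back than shut.
Start: joints at [-0.085, 0.351, 1.652, -0, 1.139, -0.085], TCP at [0.55, 0, 0.195] pointing down, gripper open.
Joint ranges: [-2.75, 2.75], [-0.79, 2.1], [0.01, 2.65], [-1.57, 4.71], [0.07, 3.14], [-2.87, 2.87]. Speed limits (rad/s): [2.22, 2.22, 2.79, 3.14, 3.14, 3.14].

INTERFACE

Orientations are given as [roll, pitch, yaw] about the fixed x, y, z axes, in that order (R = Rz(yaw) Ry(pitch) Rx(roll)).
In Python, from station import env gives the robot as it stands.
- The arm moves only by the shell command python3 -m handwheel 'ROWS' [OPENING] [FORCE]. ROWS is JSON, a list of rows, each a list of 2 entries, a list of its own where there are three numbers: the shift along the tool's x, y, z normalised to -1 to 1, where 1 is 0.25 m, then the turn, a rotation vector about the tool's x, y, z normalised to -1 to 1, where 1 is 120 degrees. A call has 1 to 20 rows; each row is the pose to reach, as a shift and turn from the pose commanded when the call began, along the tool's axes at that moment; what a row does not reach only later rows make up. A row lasts 1/10 s, in which the tool goes at most 50 mm and 8.59 degrees, less where a joint would pass 70% of its speed; a pose out of reach is approached as far as the arm can. A call with a number of a shift or a turn outside -1 to 1 is refused whole. A call with a gripper value outside its range is refused whole. OPENING is the finger opening in mm, from 0 to 85.4, set as the call begins (- or left out, the last holds). The fingers move at their own pace and stop on an object; FORCE is the grip in N (left out, the last holds). Time passes only in rows, so rows that repeat a pose let the fingers close. It gives the time, the measured TCP pose, the force, the opening and the grip force at its end, in the units of the state.
- env.get_state(): the state, without advancing time (a new reading comes with each control period).
- env.get_image(name): name is "scene" or "side" or "wrist"; returns a dict with "frame" (384x512x3 uint8, blue, green, red), "intrinsics" (3x3 intrinsics, pixels), "position" and "orientation" of the camera in the world. Camera axes: x right, y up, looking along -z (the intrinsics and any distortion apply to the point x, -y, -z); pixel columns grow to the right and rows downward; lengths in m; the calibration is good to about 2 mm. A picture is of the moment at which its call begins. There is no depth.
- env.hand_in(): hands the job in; it is judged then, once.
The state is a dict: "time": time; "joint_positions": joint angles; "qvel": joint speeds; "joint_torque": joint torques, N m; "ee_pos": TCP position; "tool_rot": TCP orientation; "contact_force": force on the tool from outside, world axes, zero at the start; "moment": the same for the moment, N m; "gripper_width": finger opening in m; "gripper_force": force on a finger pad.
Only numpy, scipy, OpenCV 4.12 (cv2) and the standard library are available. Lean on these libraries where they do the work, as an engineer would, in place of code of your own. Each camera call takes 0.05 s, during which the arm holds its last target. There are 200 camera calls.

## Working session

There is one attempt and no reset: what is moved stays moved. The work goes in short steps, Python scripts to look and compute and a shell command to move; the robot and the scene stay as the last step left them, time stands still between calls to the robot, and variables do not carry over. Pictures are saved under pics/ and viewed, at most 14 in all, crops included, and the job is handed in when it is done.

```bash
mkdir -p pics; ls; cat > h.py <<'E'
from station import env
import numpy as np, cv2
from scipy.spatial.transform import Rotation as R
def snap(name,fn,crop=None,scale=1):
    im=env.get_image(name); np.savez('pics/'+fn+'.npz',K=im['intrinsics'],p=im['position'],o=np.array(im['orientation']),f=im['frame'])
    f=im['frame']
    if crop: x0,y0,x1,y1=crop; f=f[y0:y1,x0:x1]
    if scale!=1: f=cv2.resize(f,None,fx=scale,fy=scale,interpolation=cv2.INTER_CUBIC)
    cv2.imwrite('pics/'+fn+'.png',f); return im
def rot(o):
    o=np.array(o,float)
    return o if o.shape==(3,3) else (R.from_euler('xyz',o).as_matrix() if o.size==3 else R.from_quat(o).as_matrix())
def ray(fn,u,v):
    d=np.load('pics/'+fn+'.npz'); K=d['K']
    a=np.linalg.solve(K,[u,v,1.]); return d['p'],rot(d['o'])@np.array([a[0],-a[1],-1.])
def at(fn,u,v,z):
    p,r=ray(fn,u,v); return p+r*(z-p[2])/r[2]
def proj(fn,P):
    d=np.load('pics/'+fn+'.npz'); c=rot(d['o']).T@(np.array(P)-d['p']); q=d['K']@np.array([c[0],-c[1],-c[2]]); return q[:2]/q[2]
def st():
    s=env.get_state(); print({k:np.round(s[k],4).tolist() for k in ('time','joint_positions','ee_pos','tool_rot','contact_force','gripper_width','gripper_force')}); return s
E
python3 - <<'E'
from h import *
st()
for n in('scene','side','wrist'):
    im=snap(n,n+'0',None,1.5); print(n,im['intrinsics'],im['position'],im['orientation'],im.keys())
E
```

```text
pics
{'time': 0.0, 'joint_positions': [-0.0846, 0.3513, 1.6524, -0.0, 1.1391, -0.0846], 'ee_pos': [0.5496, 0.0001, 0.1949], 'tool_rot': [-3.1404, -0.0001, 1.5708], 'contact_force': [-0.1217, 0.1892, 0.2502], 'gripper_width': 0.0855, 'gripper_force': 0.0}
scene [[457.58574322   0.         255.13300799]
 [  0.         457.58574322 193.94254953]
 [  0.           0.           1.        ]] [-0.38378779  0.51731698  1.32343966] [ 0.79803024  0.01892749 -2.1861137 ] dict_keys(['frame', 'intrinsics', 'position', 'orientation'])
side [[464.78392349   0.         253.89952563]
 [  0.         464.78392349 189.67004378]
 [  0.           0.           1.        ]] [ 1.24413831 -0.71514561  1.01862483] [0.90508069 0.01178461 0.84388584] dict_keys(['frame', 'intrinsics', 'position', 'orientation'])
wrist [[308.96296125   0.         251.06168499]
 [  0.         308.96296125 185.12809535]
 [  0.           0.           1.        ]] [0.55083634 0.08010007 0.37267215] [-3.14802297e-01  1.86620873e-03  2.34567886e-04] dict_keys(['frame', 'intrinsics', 'position', 'orientation'])
```

View images.

View pics/scene0.png

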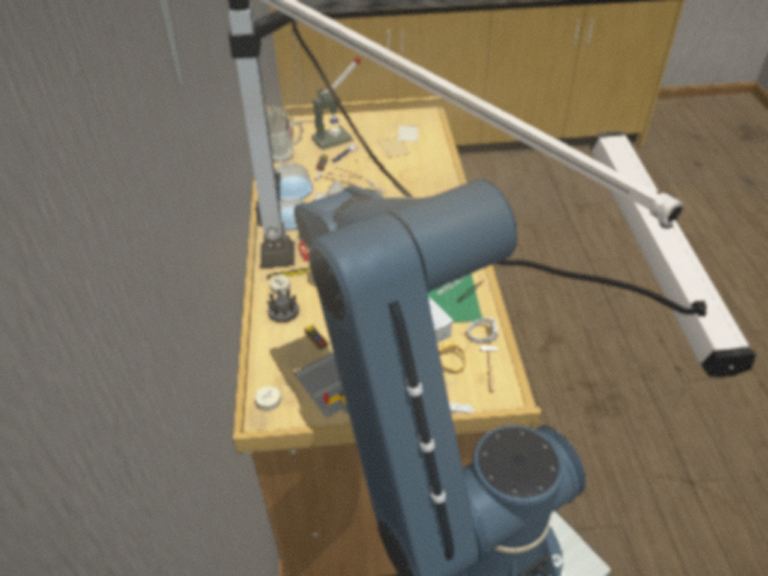

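View pics/side0.png

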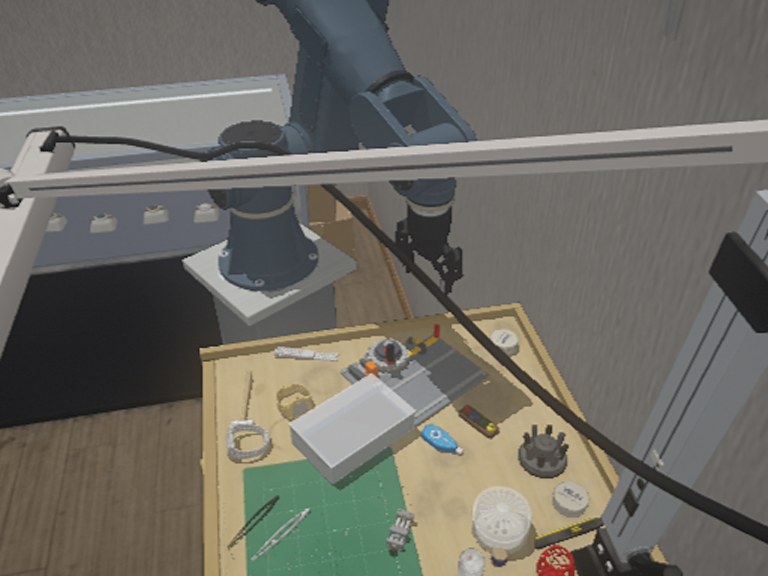

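View pics/wrist0.png

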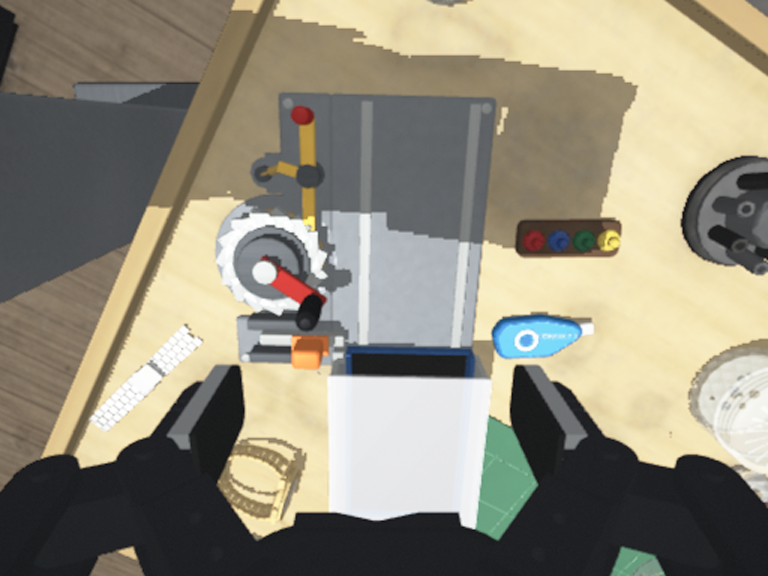

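```bash
python3 - <<'E'
from h import *
f='wrist0'
for n,u,v,z in [('plateTL',280,94,.008),('plateTR',495,97,.008),('plateBL',330,345,.008),('railL',367,102,.012),('railLb',364,343,.012),('lock top',308,348,.057),('lock base',311,353,.045),('pawlknob',302,114,.055),('drumcap',264,271,.05),('crank top',310,305,.087),('hoodL',330,376,.056),('hoodR',489,376,.056),('cup bar1',517,219,.01),('2',620,219,.01),('3',621,257,.01),('4',516,256,.01),('roller tail',494,335,.007),('roller nose',592,326,.007),('tin',440,0,0.02)]:
    print(n,np.round(at(f,u/1.5,v/1.5,z),4))
im=cv2.imdecode(np.fromfile('pics/wrist0.png',np.uint8),1)
c=cv2.resize(im[90:390,220:640],None,fx=1.9,fy=1.9,interpolation=cv2.INTER_CUBIC); cv2.imwrite('pics/c1.png',c)
E
```

```text
plateTL [0.4793 0.1029 0.008 ]
plateTR [0.6371 0.1009 0.008 ]
plateBL [ 0.5097 -0.1002  0.008 ]
railL [0.5432 0.0973 0.012 ]
railLb [ 0.5394 -0.0963  0.012 ]
lock top [ 0.4986 -0.0785  0.057 ]
lock base [ 0.4988 -0.0888  0.045 ]
pawlknob [0.502  0.0879 0.055 ]
drumcap [ 0.4682 -0.0199  0.05  ]
crank top [ 0.5063 -0.0319  0.087 ]
hoodL [ 0.5143 -0.1029  0.056 ]
hoodR [ 0.637  -0.1027  0.056 ]
cup bar1 [0.6611 0.0109 0.01  ]
2 [0.7424 0.0109 0.01  ]
3 [ 0.7482 -0.0202  0.01  ]
4 [ 0.6631 -0.0194  0.01  ]
roller tail [ 0.6517 -0.091   0.007 ]
roller nose [ 0.735  -0.0824  0.007 ]
tin [0.5926 0.1608 0.02  ]
```

View pics/c1.png

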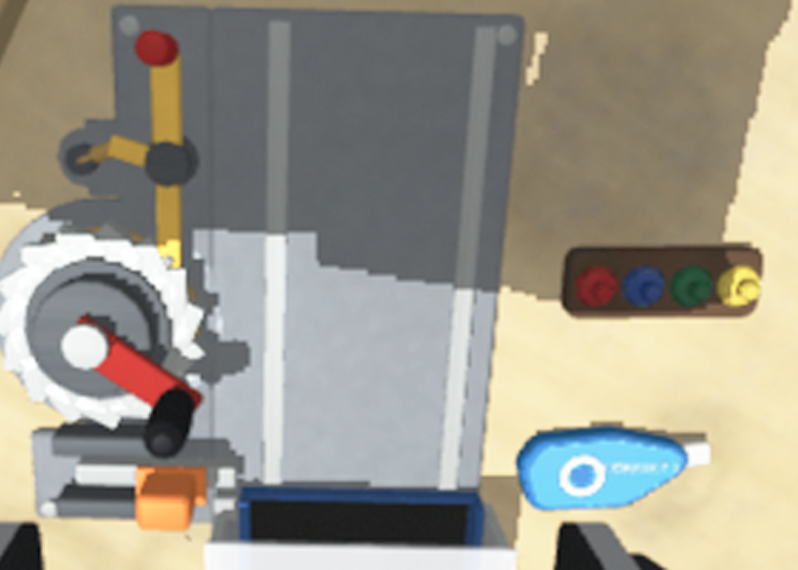

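```bash
python3 - <<'E'
from h import *
f='wrist0'
A=lambda x,y,z:np.round(at(f,(220+x/1.9)/1.5,(90+y/1.9)/1.5,z),4)
for n,x,y,z in [('lock',163,507,.057),('lockTL',137,482,.057),('lockBR',190,530,.057),('pawl',151,46,.055),('crank',163,437,.087),('pivot',172,163,.03),('drum',84,346,.048),('TR',522,15,.008),('BR',490,488,.008),('TL',113,6,.008),('hoodL',205,542,.056),('hoodR',518,545,.056)]: print(n,A(x,y,z))
o=np.array([.5806,.0078]);ux=np.array([-.02,-1]);uy=np.array([1,-.02])
for n,P in [('drum',(.030,-.112)),('crank',(.030+.0241,-.112+.0344)),('hood',(.111,0))]: print(n,o+P[0]*ux+P[1]*uy)
E
```

```text
lock [ 0.4966 -0.0859  0.057 ]
lockTL [ 0.4868 -0.0749  0.057 ]
lockBR [ 0.507  -0.0962  0.057 ]
pawl [0.5004 0.0878 0.055 ]
crank [ 0.503  -0.0427  0.087 ]
pivot [0.5023 0.0463 0.03  ]
drum [ 0.4677 -0.0214  0.048 ]
TR [0.6369 0.1003 0.008 ]
BR [ 0.6383 -0.1018  0.008 ]
TL [0.479  0.1035 0.008 ]
hoodL [ 0.5127 -0.1022  0.056 ]
hoodR [ 0.6399 -0.1034  0.056 ]
drum [ 0.468   -0.01996]
crank [ 0.501918 -0.044748]
hood [ 0.57838 -0.1032 ]
```

```bash
python3 -m handwheel '[[[-0.2,-0.1,0.1],[0,0,0]],[[-0.34,-0.21,0.2],[0,0,0]],[[-0.34,-0.21,0.3],[0,0,0]],[[-0.34,-0.21,0.42],[0,0,0]],[[-0.34,-0.21,0.52],[0,0,0]],[[-0.34,-0.21,0.6],[0,0,0]],[[-0.34,-0.21,0.645],[0,0,0]],[[-0.34,-0.21,0.645],[0,0,0]],[[-0.34,-0.21,0.645],[0,0,0]]]' 44 30; python3 - <<'E'
from h import *
snap('wrist','w1',None,1.2)
E
```

```text
time: 1.05
ee_pos: [0.4978, -0.085, 0.0348]
tool_rot: [3.141, 0.0, 1.571]
contact_force: [-1.1, 0.1, 0.6]
gripper_width: 0.044
gripper_force: 0.0
```

View pics/w1.png

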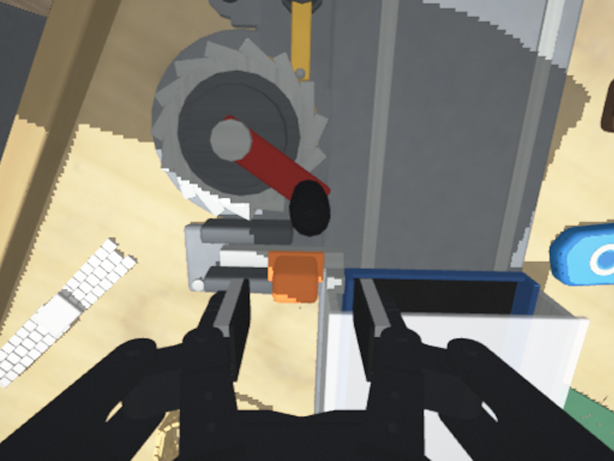

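```bash
python3 -m handwheel '[[[0,0,0],[0,0,0]],[[0,0,0],[0,0,0]],[[0,0,0],[0,0,0]],[[0,0,0],[0,0,0]],[[0,0,0],[0,0,0]]]' 5 30;  python3 -m handwheel '[[[0,-0.03,0],[0,0,0]],[[0,-0.06,0],[0,0,0]],[[0,-0.09,0],[0,0,0]],[[0.002,-0.115,0],[0,0,0]],[[0.002,-0.13,0],[0,0,0]],[[0.002,-0.13,0],[0,0,0]],[[0.002,-0.13,0],[0,0,0]]]'; python3 - <<'E'
from h import *
snap('wrist','w2',None,1.2)
E
```

```text
time: 1.6
ee_pos: [0.4975, -0.085, 0.0343]
tool_rot: [3.142, 0.0, 1.571]
contact_force: [0.9, -0.5, -0.2]
gripper_width: 0.0053
gripper_force: 0.0
time: 2.3
ee_pos: [0.4652, -0.0845, 0.0343]
tool_rot: [3.141, 0.0, 1.571]
contact_force: [-1.1, 0.1, 0.1]
gripper_width: 0.005
gripper_force: 0.0
```

View pics/w2.png

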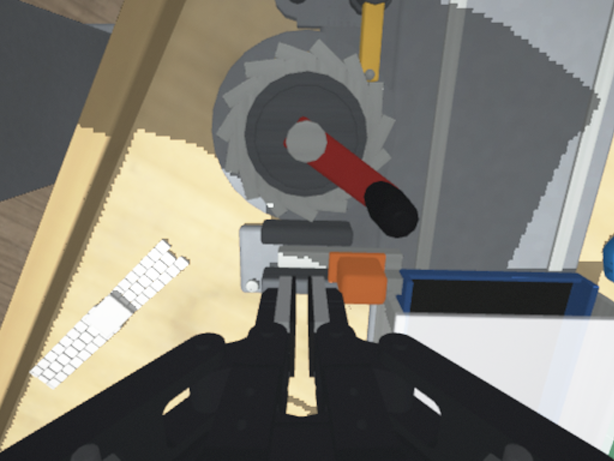

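```bash
python3 - <<'E'
from h import *
for f,s,pts in [('w1',1.2,[('lock',296,283,.057),('handle',310,220,.087),('drum',231,140,.048)]),('w2',1.2,[('lock',360,283,.057),('handle',395,218,.087),('drum',306,142,.048)])]:
    d=np.load('pics/'+f+'.npz'); print(d['p'],d['o'],d['K'][1])
    for n,u,v,z in pts: print(f,n,np.round(at(f,u/s,v/s,z),4))
print('tcp',proj('w2',[.4652,-.0845,.0343])*1.2, proj('w2',[.4652,-.0845,.0535])*1.2)
# triangulate lock top & handle from wrist0,w1,w2
def tri(obs):
    A=np.zeros((3,3));b=np.zeros(3)
    for f,u,v in obs:
        p,r=ray(f,u,v); r/=np.linalg.norm(r); M=np.eye(3)-np.outer(r,r); A+=M;b+=M@p
    return np.linalg.solve(A,b)
g=lambda x,y:((220+x/1.9)/1.5,(90+y/1.9)/1.5)
print(tri([('wrist0',*g(163,507)),('w1',296/1.2,283/1.2),('w2',360/1.2,283/1.2)]))
print(tri([('wrist0',*g(163,437)),('w1',310/1.2,220/1.2),('w2',395/1.2,218/1.2)]))
E
```

```text
[ 0.49874453 -0.00494117  0.212448  ] [-3.15036601e-01  2.88562492e-04  3.22906039e-04] [  0.         308.96296125 185.12809535]
w1 lock [ 0.4963 -0.0854  0.057 ]
w1 handle [ 0.5018 -0.045   0.087 ]
w1 drum [ 0.4681 -0.0209  0.048 ]
[ 0.46610798 -0.00446344  0.21198848] [-3.14988951e-01  4.55687996e-04  1.66701038e-04] [  0.         308.96296125 185.12809535]
w2 lock [ 0.4933 -0.0847  0.057 ]
w2 handle [ 0.4992 -0.0436  0.087 ]
w2 drum [ 0.4681 -0.0213  0.048 ]
tcp [299.66588195 262.43519429] [299.48010755 279.19261239]
[ 0.49538422 -0.09024904  0.04754848]
[ 0.50171287 -0.04705688  0.07777306]
```

```bash
python3 - <<'E'
from h import *
im=snap('side','s2')
f=im['frame'].copy()
for z,c in [(.0343,(0,0,255)),(.0533,(0,255,0)),(.057,(255,0,255))]:
    P=[.4652,-.0845,z] if z<.055 else [.4965,-.085,z]
    u,v=proj('s2',P); print(u,v)
    f=cv2.resize(f,None,fx=1,fy=1); cv2.circle(f,(round(u),round(v)),0,c,-1)
u,v=map(int,proj('s2',[.48,-.085,.05]))
cv2.imwrite('pics/s2c.png',cv2.resize(f[v-60:v+40,u-65:u+65],None,fx=6,fy=6,interpolation=cv2.INTER_NEAREST)); print(u,v)
E
```

```text
242.30549515788462 241.68617932348442
242.13199010337325 237.10888642957224
248.9012909840634 241.78260597080225
245 240
```

View pics/s2c.png

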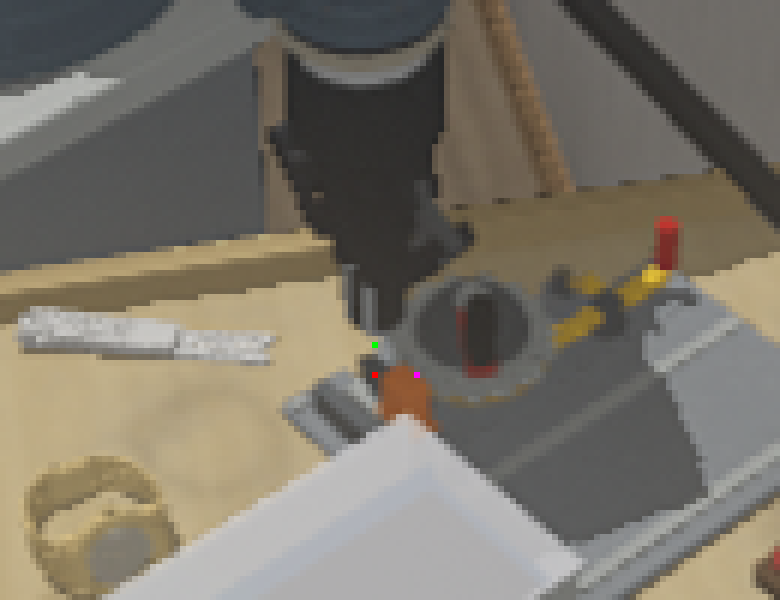

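```bash
python3 -m handwheel '[[[0,0,0],[0,0,0]],[[0,0.06,0],[0,0,0]],[[0,0.126,0],[0,0,0]],[[0,0.126,0],[0,0,0]],[[0,0.126,0.03],[0,0,0]],[[0,0.126,0.06],[0,0,0]],[[0,0.126,0.08],[0,0,0]],[[0,0.126,0.08],[0,0,0]]]' 44 30; python3 -m handwheel '[[[0,0,0],[0,0,0]],[[0,0,0],[0,0,0]],[[0,0,0],[0,0,0]],[[0,0,0],[0,0,0]]]' 5 30
python3 - <<'E'
from h import *
p=[at('w2',299/1.2,277/1.2,z) for z in (.03,.04,.05,.06,.07)]; print(np.round(p,4))
E
```

```text
time: 3.2
ee_pos: [0.4955, -0.0843, 0.0133]
tool_rot: [-3.14, -0.0, 1.571]
contact_force: [0.3, 0.4, -0.0]
gripper_width: 0.0441
gripper_force: 0.0
time: 3.6
ee_pos: [0.4957, -0.0845, 0.0145]
tool_rot: [-3.14, -0.0, 1.571]
contact_force: [-5.7, -0.5, 5.3]
gripper_width: 0.0209
gripper_force: 29.3
[[ 0.4648 -0.0951  0.03  ]
 [ 0.4649 -0.0901  0.04  ]
 [ 0.4649 -0.0851  0.05  ]
 [ 0.465  -0.0801  0.06  ]
 [ 0.4651 -0.0751  0.07  ]]
```

```bash
python3 -m handwheel '[[[0,-0.03,0],[0,0,0]],[[0,-0.06,0],[0,0,0]],[[0.001,-0.09,0],[0,0,0]],[[0.002,-0.115,0],[0,0,0]],[[0.002,-0.128,0],[0,0,0]],[[0.002,-0.128,0],[0,0,0]],[[0.002,-0.128,0],[0,0,0]]]'
```

```text
time: 4.3
ee_pos: [0.4654, -0.084, 0.0146]
tool_rot: [3.139, 0.0, 1.57]
contact_force: [6.1, 5.0, 2.0]
gripper_width: 0.0207
gripper_force: 30.6
```

```bash
python3 -m handwheel '[[[0,0,0],[0,0,0]],[[0,0,0],[0,0,0]],[[0,0,-0.15],[0,0,0]],[[0,0,-0.3],[0,0,0]],[[0.2,0.05,-0.32],[0,0,0]],[[0.4,0.1,-0.32],[0,0,0]],[[0.6,0.144,-0.32],[0,0,0]],[[0.688,0.144,-0.32],[0,0,0]],[[0.688,0.144,-0.2],[0,0,0]],[[0.688,0.144,-0.16],[0,0,0]],[[0.688,0.144,-0.16],[0,0,0]]]' 40 30
python3 - <<'E'
from h import *
snap('wrist','w3',None,1.4)
E
```

```text
time: 5.4
ee_pos: [0.4991, 0.0875, 0.0529]
tool_rot: [-3.138, 0.001, 1.571]
contact_force: [0.7, -0.4, 0.3]
gripper_width: 0.04
gripper_force: 0.0
```

View pics/w3.png

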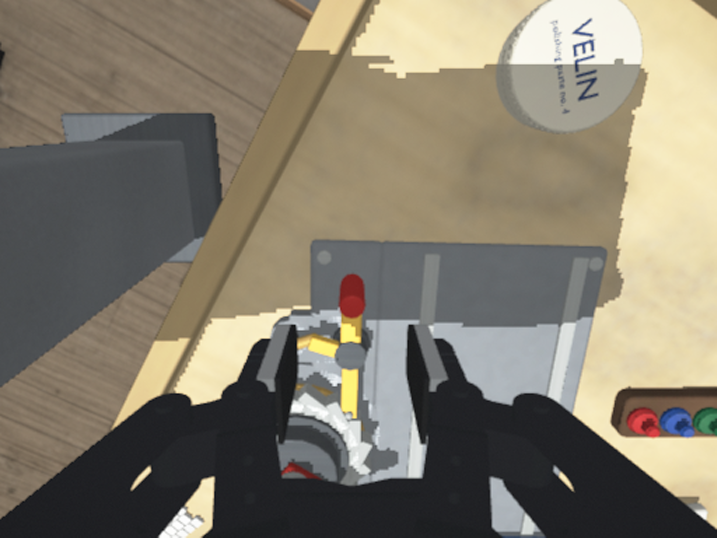

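```bash
python3 -m handwheel '[[[0,0,0.06],[0,0,0]],[[0,0,0.12],[0,0,0]],[[0,0,0.16],[0,0,0]],[[0,0,0.16],[0,0,0]]]' 40 30; python3 -m handwheel '[[[0,0,0],[0,0,0]],[[0,0,0],[0,0,0]],[[0,0,0],[0,0,0]],[[0,-0.03,0],[0,0,0]],[[-0.007,-0.06,0],[0,0,0]],[[-0.018,-0.085,0],[0,0,0]],[[-0.028,-0.105,0],[0,0,0]],[[-0.028,-0.106,0],[0,0,0]],[[-0.028,-0.106,0],[0,0,0]]]' 16 20
python3 - <<'E'
from h import *
snap('wrist','w4',None,1.2)
E
```

```text
time: 5.85
ee_pos: [0.5001, 0.0875, 0.0139]
tool_rot: [-3.14, 0.0, 1.57]
contact_force: [0.3, 0.6, 0.5]
gripper_width: 0.0399
gripper_force: 0.0
time: 6.75
ee_pos: [0.474, 0.0809, 0.0143]
tool_rot: [-3.142, 0.0, 1.571]
contact_force: [0.1, -0.1, -0.2]
gripper_width: 0.0161
gripper_force: 0.0
```

View pics/w4.png

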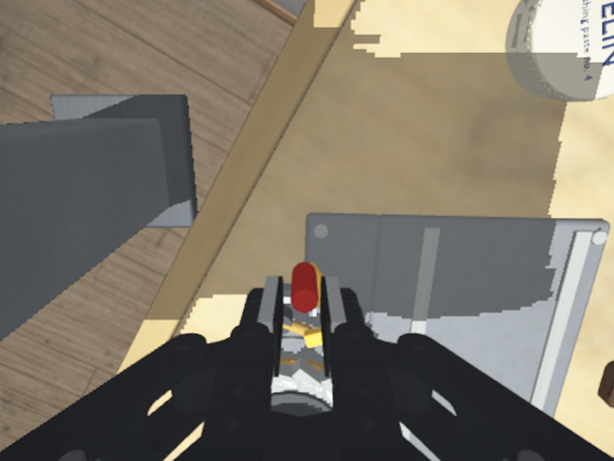

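```bash
python3 -m handwheel '[[[0,0,0],[0,0,0]],[[0,0,0],[0,0,0]],[[0,0,-0.15],[0,0,0]],[[0,0,-0.33],[0,0,0]],[[-0.15,0.05,-0.36],[0,0,0]],[[-0.33,0.116,-0.36],[0,0,0]],[[-0.5,0.116,-0.36],[0,0,0]],[[-0.5,0.116,-0.36],[0,0,0]],[[-0.5,0.116,-0.36],[0,0,0]]]' 40 20
python3 - <<'E'
from h import *
snap('wrist','w5',None,1.4)
E
```

```text
time: 7.7
ee_pos: [0.5028, -0.0445, 0.1041]
tool_rot: [-3.141, -0.0, 1.569]
contact_force: [0.6, 0.2, 0.2]
gripper_width: 0.04
gripper_force: 0.0
```

View pics/w5.png

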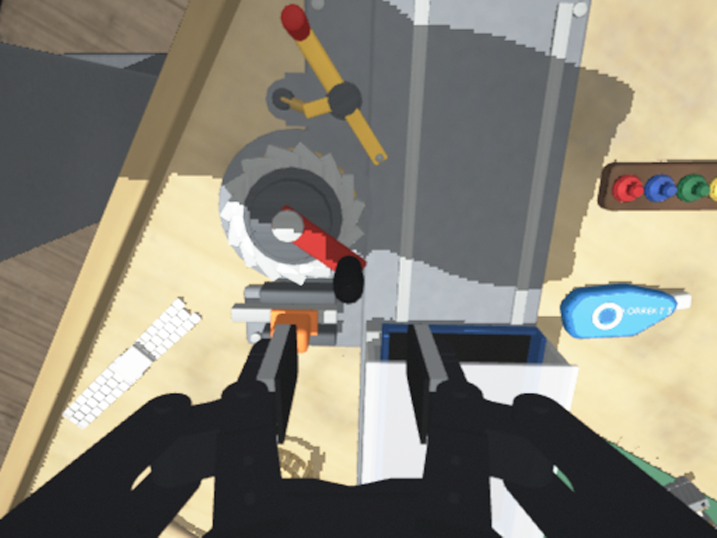

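```bash
python3 - <<'E'
from h import *
print(at('w5',294/1.4,330/1.4,.057),at('w5',349/1.4,287/1.4,.087),at('w5',287/1.4,225/1.4,.048))
E
python3 -m handwheel '[[[0,0,0.1],[0,0,0]],[[0,0,0.2],[0,0,0]],[[0,0,0.288],[0,0,0]],[[0,0,0.288],[0,0,0]]]' 40 30; python3 -m handwheel '[[[0,0,0],[0,0,0]],[[0,0,0],[0,0,0]],[[0,0,0],[0,0,0]],[[0,0,0],[0,0,0]],[[0,0,0],[0,0,0]]]' 8 30;
```

```text
[ 0.47036744 -0.08061221  0.057     ] [ 0.50245375 -0.0420416   0.087     ] [ 0.46790756 -0.02062356  0.048     ]
time: 8.15
ee_pos: [0.5012, -0.0425, 0.0301]
tool_rot: [-3.137, -0.001, 1.572]
contact_force: [0.0, -0.1, 1.0]
gripper_width: 0.0402
gripper_force: 0.0
time: 8.65
ee_pos: [0.5021, -0.0431, 0.0333]
tool_rot: [-3.14, -0.001, 1.571]
contact_force: [-6.5, 5.6, 3.8]
gripper_width: 0.0144
gripper_force: 29.2
```

```bash
python3 - <<'E'
import numpy as np
r=.042; a0=np.radians(-35.5)
for s,e in ((0,1.045),(1.045,2.12)):
    t=np.linspace(s,e,16)[1:]; 
    x=r*(np.cos(a0+t)-np.cos(a0+s)); y=r*(np.sin(a0+t)-np.sin(a0+s))
    print(','.join('[[%.3f,%.3f,0],[0,0,0]]'%(b/.25,a/.25) for a,b in zip(x,y)))
E
```

```text
[[0.010,0.006,0],[0,0,0]],[[0.020,0.012,0],[0,0,0]],[[0.031,0.017,0],[0,0,0]],[[0.041,0.022,0],[0,0,0]],[[0.053,0.025,0],[0,0,0]],[[0.064,0.028,0],[0,0,0]],[[0.075,0.030,0],[0,0,0]],[[0.087,0.031,0],[0,0,0]],[[0.099,0.031,0],[0,0,0]],[[0.110,0.031,0],[0,0,0]],[[0.122,0.029,0],[0,0,0]],[[0.134,0.027,0],[0,0,0]],[[0.145,0.024,0],[0,0,0]],[[0.156,0.021,0],[0,0,0]],[[0.167,0.016,0],[0,0,0]]
[[0.011,-0.005,0],[0,0,0]],[[0.021,-0.011,0],[0,0,0]],[[0.031,-0.018,0],[0,0,0]],[[0.040,-0.026,0],[0,0,0]],[[0.049,-0.034,0],[0,0,0]],[[0.057,-0.043,0],[0,0,0]],[[0.065,-0.052,0],[0,0,0]],[[0.072,-0.062,0],[0,0,0]],[[0.078,-0.072,0],[0,0,0]],[[0.083,-0.083,0],[0,0,0]],[[0.088,-0.094,0],[0,0,0]],[[0.092,-0.106,0],[0,0,0]],[[0.095,-0.117,0],[0,0,0]],[[0.097,-0.129,0],[0,0,0]],[[0.098,-0.141,0],[0,0,0]]
```

```bash
python3 -m handwheel '[[[0.010,0.006,0],[0,0,0]],[[0.020,0.012,0],[0,0,0]],[[0.031,0.017,0],[0,0,0]],[[0.041,0.022,0],[0,0,0]],[[0.053,0.025,0],[0,0,0]],[[0.064,0.028,0],[0,0,0]],[[0.075,0.030,0],[0,0,0]],[[0.087,0.031,0],[0,0,0]],[[0.099,0.031,0],[0,0,0]],[[0.110,0.031,0],[0,0,0]],[[0.122,0.029,0],[0,0,0]],[[0.134,0.027,0],[0,0,0]],[[0.145,0.024,0],[0,0,0]],[[0.156,0.021,0],[0,0,0]],[[0.167,0.016,0],[0,0,0]]]'
```

```text
time: 10.15
ee_pos: [0.5061, -0.0025, 0.0333]
tool_rot: [-3.14, 0.001, 1.572]
contact_force: [-6.7, -6.6, 2.6]
gripper_width: 0.0145
gripper_force: 29.2
```

```bash
python3 -m handwheel '[[[0.011,-0.005,0],[0,0,0]],[[0.021,-0.011,0],[0,0,0]],[[0.031,-0.018,0],[0,0,0]],[[0.040,-0.026,0],[0,0,0]],[[0.049,-0.034,0],[0,0,0]],[[0.057,-0.043,0],[0,0,0]],[[0.065,-0.052,0],[0,0,0]],[[0.072,-0.062,0],[0,0,0]],[[0.078,-0.072,0],[0,0,0]],[[0.083,-0.083,0],[0,0,0]],[[0.088,-0.094,0],[0,0,0]],[[0.092,-0.106,0],[0,0,0]],[[0.095,-0.117,0],[0,0,0]],[[0.097,-0.129,0],[0,0,0]],[[0.098,-0.141,0],[0,0,0]],[[0.098,-0.147,0],[0,0,0]],[[0.098,-0.150,0],[0,0,0]]]'
```

```text
time: 11.85
ee_pos: [0.4716, 0.0225, 0.0333]
tool_rot: [3.136, -0.0, 1.571]
contact_force: [10.1, 0.8, 2.3]
gripper_width: 0.0145
gripper_force: 29.9
```

```bash
python3 -m handwheel '[[[0,0,0],[0,0,0]],[[0,0,0],[0,0,0]],[[0,0,-0.15],[0,0,0]],[[0,0,-0.3],[0,0,0]],[[0,0,-0.5],[0,0,0.07]],[[0,0,-0.7],[0,0,0.14]],[[0,0.1,-0.86],[0,0,0.21]],[[0,0.25,-0.86],[0,0,0.28]],[[-0.08,0.4,-0.86],[0,0,0.35]],[[-0.08,0.5,-0.86],[0,0,0.42]],[[-0.08,0.56,-0.86],[0,0,0.49]],[[-0.08,0.6,-0.86],[0,0,0.56]],[[-0.08,0.6,-0.86],[0,0,0.63]],[[-0.08,0.6,-0.86],[0,0,0.7]],[[-0.08,0.6,-0.86],[0,0,0.75]],[[-0.08,0.6,-0.86],[0,0,0.75]],[[-0.08,0.6,-0.86],[0,0,0.75]]]' 60 40
python3 - <<'E'
from h import *
snap('wrist','w6',None,1.56); st()
E
```

```text
time: 13.55
ee_pos: [0.6191, 0.0024, 0.2469]
tool_rot: [-3.141, 0.001, 0.003]
contact_force: [-0.6, 0.4, 0.6]
gripper_width: 0.06
gripper_force: 0.0
{'time': 13.6, 'joint_positions': [-0.0714, 0.4351, 1.398, 0.0001, 1.3092, 1.4963], 'ee_pos': [0.6192, 0.0024, 0.247], 'tool_rot': [-3.1415, 0.0008, 0.0031], 'contact_force': [0.2068, -0.0178, -0.575], 'gripper_width': 0.0598, 'gripper_force': 0.0}
```

View pics/w6.png

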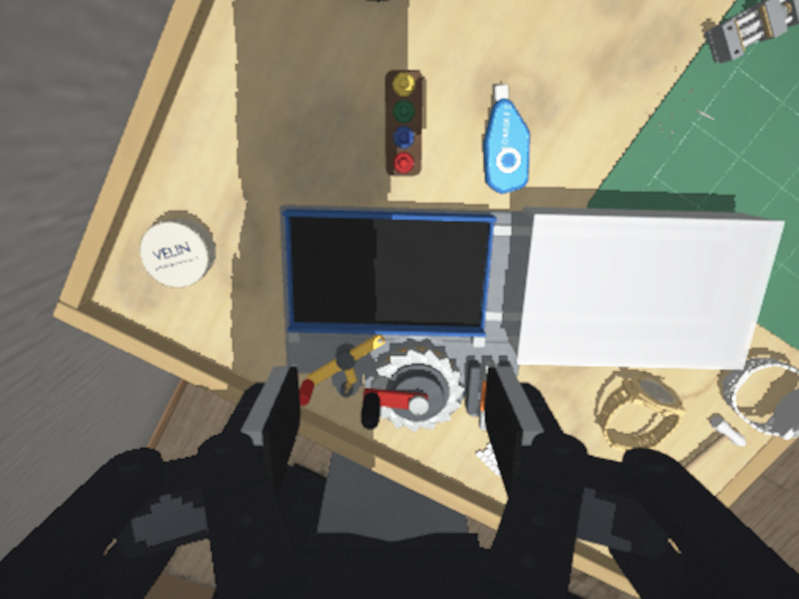

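```bash
cat > m.py <<'E'
from h import *
def meas(fn,zc=.012,zr=.007):
    f=np.load('pics/'+fn+'.npz')['f'].astype(int); b,g,r=f[...,0],f[...,1],f[...,2]
    hsv=cv2.cvtColor(f.astype(np.uint8),cv2.COLOR_BGR2HSV)
    # roller: bright cyan-blue ; cups: dark brown bar
    for n,m,z in [('roller',(abs(hsv[...,0].astype(int)-102)<9)&(hsv[...,1]>120)&(hsv[...,2]>110),zr),('cups',((hsv[...,0]<14)|(hsv[...,0]>172))&(hsv[...,2]<125)&(hsv[...,1]>70),zc)]:
        m=cv2.morphologyEx(m.astype(np.uint8),cv2.MORPH_OPEN,np.ones((2,2)))
        k,l,s,c=cv2.connectedComponentsWithStats(m)
        for i in 1+np.argsort(-s[1:,4])[:3]:
            ys,xs=np.nonzero(l==i); P=np.array([at(fn,u,v,z)[:2] for u,v in zip(xs,ys)],np.float32)
            (cx,cy),(w,h),a=cv2.minAreaRect(P*1000); print(n,s[i].tolist(),'rect mm',round(cx,1),round(cy,1),round(w,1),round(h,1),round(a,1))
E
python3 - <<'E'
from m import *
meas('w6')
for n,u,v,z in [('TL',287,212,.024),('TR',493,212,.024),('BR',489,331,.024),('BL',289,331,.024),('cupT',404,70,.01),('cupB',404,175,.01),('cupL',387,122,.01),('cupR',421,122,.01),('nose',501,85,.005),('rb',510,192,.004),('rl',486,160,.007),('rr',529,155,.007),('lock',485,395,.057),('crank',371,408,.087)]: print(n,np.round(at('w6',u/1.56,v/1.56,z),4))
E
```

```text
roller [312, 65, 28, 60, 1027] rect mm 686.1 -93.5 73.9 35.4 3.7
roller [252, 138, 67, 15, 255] rect mm 621.2 -42.8 89.9 16.7 87.5
roller [241, 213, 71, 4, 161] rect mm 518.2 -33.9 102.8 3.8 88.5
cups [249, 94, 21, 19, 162] rect mm 675.8 -7.0 21.2 27.1 5.8
cups [192, 244, 11, 15, 106] rect mm 458.6 85.2 13.8 26.0 71.2
cups [263, 54, 8, 14, 50] rect mm 727.2 -17.6 6.8 15.0 55.1
TL [0.6352 0.0901 0.024 ]
TR [ 0.6358 -0.0811  0.024 ]
BR [ 0.5287 -0.0849  0.024 ]
BL [0.528  0.0952 0.024 ]
cupT [ 0.7452 -0.0062  0.01  ]
cupB [ 0.6644 -0.0072  0.01  ]
cupL [0.7064 0.0071 0.01  ]
cupR [ 0.7065 -0.0205  0.01  ]
nose [ 0.735  -0.0845  0.005 ]
rb [ 0.6499 -0.0988  0.004 ]
rl [ 0.6767 -0.0758  0.007 ]
rr [ 0.6808 -0.1115  0.007 ]
lock [ 0.4828 -0.0782  0.057 ]
crank [0.4883 0.0191 0.087 ]
```

```bash
python3 -m handwheel '[[[0.17,0.02,0.15],[0,0,0]],[[0.3,0.036,0.3],[0,0,0]],[[0.34,0.036,0.5],[0,0,0]],[[0.34,0.036,0.68],[0,0,0]],[[0.34,0.036,0.82],[0,0,0]],[[0.34,0.036,0.92],[0,0,0]],[[0.34,0.036,0.95],[0,0,0]],[[0.34,0.036,0.97],[0,0,0]],[[0.34,0.036,0.98],[0,0,0]],[[0.34,0.036,0.98],[0,0,0]],[[0.34,0.036,0.98],[0,0,0]]]' 50 40
python3 - <<'E'
from h import *
snap('wrist','w7',None,1.3)
E
```

```text
time: 14.7
ee_pos: [0.7052, -0.0068, 0.0036]
tool_rot: [3.141, -0.002, 0.0]
contact_force: [-0.1, -0.2, 0.9]
gripper_width: 0.0502
gripper_force: 0.0
```

View pics/w7.png

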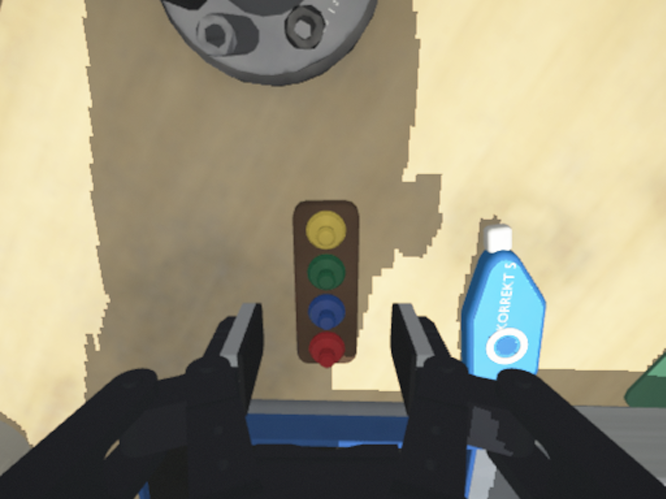

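```bash
python3 - <<'E'
from h import *
for z in (.0,.01,.02,.03,.04,.05): print(z,at('w7',262/1.3,305/1.3,z).round(4),at('w7',392/1.3,305/1.3,z).round(4))
print(at('w7',326/1.3,200/1.3,.01),at('w7',326/1.3,362/1.3,.01),at('w7',294/1.3,282/1.3,.01),at('w7',358/1.3,282/1.3,.01))
E
python3 -m handwheel '[[[0,0,0.02],[0,0,0]],[[0,0,0.04],[0,0,0]],[[0,0,0.04],[0,0,0]]]'
```

```text
0.0 [0.6925 0.026  0.    ] [ 0.6925 -0.0391  0.    ]
0.01 [0.6976 0.0243 0.01  ] [ 0.6977 -0.0372  0.01  ]
0.02 [0.7027 0.0225 0.02  ] [ 0.7028 -0.0354  0.02  ]
0.03 [0.7079 0.0207 0.03  ] [ 0.7079 -0.0336  0.03  ]
0.04 [0.713  0.0189 0.04  ] [ 0.713  -0.0318  0.04  ]
0.05 [0.7181 0.0172 0.05  ] [ 0.7181 -0.03    0.05  ]
[ 0.74822393 -0.00600713  0.01      ] [ 0.66619849 -0.00602171  0.01      ] [0.70947732 0.00883657 0.01      ] [ 0.70949347 -0.02086417  0.01      ]
time: 15.05
ee_pos: [0.7039, -0.0067, -0.0088]
tool_rot: [-3.141, 0.001, 0.0]
contact_force: [0.3, 0.3, -0.6]
gripper_width: 0.0501
gripper_force: 0.0
```

```bash
python3 -m handwheel '[[[0,0,0.02],[0,0,0]],[[0,0,0.04],[0,0,0]],[[0,0,0.055],[0,0,0]],[[0,0,0.06],[0,0,0]],[[0,0,0.06],[0,0,0]]]' 42 40;python3 -m handwheel '[[[0,0,0.0],[0,0,0]],[[0,0,0.0],[0,0,0]],[[0,0,0.0],[0,0,0]],[[0,0,0.0],[0,0,0]]]' 15 40
python3 - <<'E'
from h import *
snap('wrist','w8',None,1)
E
```

```text
time: 15.55
ee_pos: [0.7044, -0.0067, -0.0231]
tool_rot: [-3.142, 0.0, -0.0]
contact_force: [-0.2, -0.1, -0.3]
gripper_width: 0.0418
gripper_force: 0.0
time: 15.95
ee_pos: [0.7047, -0.0067, -0.0224]
tool_rot: [3.142, -0.0, 0.0]
contact_force: [-0.6, -0.5, 2.0]
gripper_width: 0.0153
gripper_force: 19.0
```

```bash
python3 -m handwheel '[[[0,0,0],[0,0,0]],[[0,0,0],[0,0,0]],[[0,0,0],[0,0,0]],[[0,0,0.015],[0,0,0]],[[0,0,0.03],[0,0,0]],[[0,0,0.03],[0,0,0]]]' 42 40;python3 -m handwheel '[[[0,0,0.0],[0,0,0]],[[0,0,0.0],[0,0,0]],[[0,0,0.0],[0,0,0]],[[0,0,0.0],[0,0,0]]]' 20 40
```

```text
time: 16.6
ee_pos: [0.7039, -0.0067, -0.0312]
tool_rot: [-3.141, 0.001, 0.0]
contact_force: [0.9, 0.7, -1.0]
gripper_width: 0.0418
gripper_force: 0.0
time: 17.0
ee_pos: [0.7045, -0.0067, -0.0303]
tool_rot: [-3.142, 0.0, 0.0]
contact_force: [0.7, -0.6, -0.8]
gripper_width: 0.0286
gripper_force: 39.6
```

```bash
python3 -m handwheel '[[[0,0,-0.06],[0,0,0]],[[0,0,-0.14],[0,0,0]],[[0,0,-0.22],[0,0,0]],[[-0.08,-0.04,-0.24],[0,0,0]],[[-0.18,-0.08,-0.24],[0,0,0]],[[-0.28,-0.13,-0.24],[0,0,0]],[[-0.38,-0.18,-0.24],[0,0,0]],[[-0.46,-0.226,-0.24],[0,0,0]],[[-0.498,-0.226,-0.24],[0,0,0]],[[-0.498,-0.226,-0.24],[0,0,0]]]'
python3 - <<'E'
from h import *
snap('wrist','w9',None,1)
E
python3 -m handwheel '[[[0,0,0.05],[0,0,0]],[[0,0,0.1],[0,0,0]],[[0,0,0.14],[0,0,0]],[[0,0,0.16],[0,0,0]],[[0,0,0.17],[0,0,0]],[[0,0,0.174],[0,0,0]],[[0,0,0.174],[0,0,0]]]'
```

```text
time: 18.0
ee_pos: [0.5797, 0.0497, 0.0306]
tool_rot: [3.142, -0.001, 0.001]
contact_force: [0.6, 0.5, -1.4]
gripper_width: 0.0284
gripper_force: 39.7
time: 18.75
ee_pos: [0.5802, 0.0498, -0.0136]
tool_rot: [-3.142, -0.0, 0.0]
contact_force: [-1.4, 0.3, -1.3]
gripper_width: 0.0283
gripper_force: 39.7
```

```bash
python3 -m handwheel '[[[0,0,0.004],[0,0,0]],[[0,0,0.007],[0,0,0]],[[0,0,0.01],[0,0,0]],[[0,0,0.01],[0,0,0]]]'
```

```text
time: 19.15
ee_pos: [0.58, 0.0498, -0.0163]
tool_rot: [-3.142, 0.0, 0.0]
contact_force: [0.4, 0.5, -0.9]
gripper_width: 0.0282
gripper_force: 39.7
```

```bash
python3 -m handwheel '[[[0,0,0.004],[0,0,0]],[[0,0,0.006],[0,0,0]],[[0,0,0.006],[0,0,0]]]'; python3 -m handwheel '[[[0,0,0],[0,0,0]],[[0,0,0],[0,0,0]],[[0,0,0],[0,0,0]],[[0,0,-0.1],[0,0,0]],[[0,0,-0.25],[0,0,0]],[[0,0,-0.42],[0,0,0]],[[0.15,0.1,-0.6],[0,0,0]],[[0.3,0.3,-0.8],[0,0,0]],[[0.42,0.45,-0.9],[0,0,0]],[[0.42,0.5,-0.9],[0,0,0]],[[0.42,0.5,-0.9],[0,0,0]],[[0.42,0.5,-0.9],[0,0,0]]]' 44 40;
python3 - <<'E'
from m import *
snap('wrist','w10',None,1.3); meas('w10')
E
```

```text
time: 19.45
ee_pos: [0.5801, 0.0498, -0.0165]
tool_rot: [3.142, -0.0, 0.0]
contact_force: [-7.3, -0.2, 15.2]
gripper_width: 0.0287
gripper_force: 41.4
time: 20.65
ee_pos: [0.6852, -0.0762, 0.2071]
tool_rot: [-3.142, -0.0, -0.002]
contact_force: [0.5, 0.5, -0.3]
gripper_width: 0.0437
gripper_force: 0.0
roller [251, 122, 29, 59, 995] rect mm 685.8 -92.9 73.4 34.9 1.5
roller [226, 198, 33, 61, 232] rect mm 580.3 -62.7 41.8 88.7 88.6
roller [216, 271, 40, 3, 106] rect mm 512.9 -53.3 55.2 3.3 89.9
cups [150, 250, 15, 14, 178] rect mm 540.9 53.8 19.2 21.2 84.9
cups [195, 311, 23, 12, 127] rect mm 440.2 -8.7 33.2 19.8 89.9
cups [159, 215, 9, 14, 55] rect mm 594.1 40.3 9.6 19.4 65.7
```

View pics/w10.png

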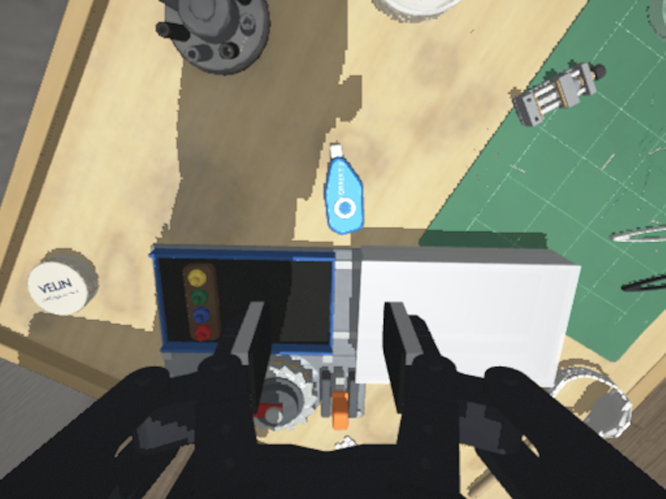

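```bash
python3 - <<'E'
from h import *
for fn in('wrist0','w6','w7','w10'):
    f=np.load('pics/'+fn+'.npz')['f'];h=cv2.cvtColor(f,cv2.COLOR_BGR2HSV).astype(int)
    m=((abs(h[...,0]-102)<9)&(h[...,1]>120)&(h[...,2]>110)).astype(np.uint8)
    k,l,s,c=cv2.connectedComponentsWithStats(m); i=1+np.argmax(s[1:,4]); ys,xs=np.nonzero(l==i)
    P=np.array([at(fn,u,v,.009)[:2] for u,v in zip(xs,ys)])*1000; m0=P.mean(0); w,V=np.linalg.eigh(np.cov((P-m0).T)); d=V[:,1]*np.sign(V[0,1])
    t=(P-m0)@d; q=(P-m0)@np.array([-d[1],d[0]])
    print(fn,s[i],m0.round(1),'yaw',np.degrees(np.arctan2(d[1],d[0])).round(1),t.min().round(1),t.max().round(1),[(a,(q[abs(t-a)<3].min().round(1),q[abs(t-a)<3].max().round(1))) for a in (-25,-15,-5,5,15,25)])
for n,u,v in [('nose',336,152),('back',345,232),('ring',345,208)]: print(n,at('w10',u/1.3,v/1.3,.008))
E
```

```text
wrist0 [328 210  60  29 994] [683.5 -89.3] yaw 4.4 -34.0 41.5 [(-25, (np.float64(-20.1), np.float64(17.0))), (-15, (np.float64(-19.3), np.float64(17.6))), (-5, (np.float64(-20.1), np.float64(17.1))), (5, (np.float64(-20.6), np.float64(17.7))), (15, (np.float64(-20.0), np.float64(15.6))), (25, (np.float64(-16.3), np.float64(13.4)))]
w6 [ 310   64   29   60 1037] [685.8 -91. ] yaw 6.2 -35.0 38.4 [(-25, (np.float64(-16.3), np.float64(17.8))), (-15, (np.float64(-17.8), np.float64(17.6))), (-5, (np.float64(-17.9), np.float64(17.1))), (5, (np.float64(-18.1), np.float64(17.9))), (15, (np.float64(-18.2), np.float64(16.3))), (25, (np.float64(-13.3), np.float64(12.0)))]
w7 [ 355  193   64  100 3771] [692.1 -89.7] yaw 8.8 -36.9 33.7 [(-25, (np.float64(-18.2), np.float64(19.0))), (-15, (np.float64(-19.3), np.float64(19.4))), (-5, (np.float64(-20.4), np.float64(18.9))), (5, (np.float64(-20.4), np.float64(18.4))), (15, (np.float64(-16.6), np.float64(15.5))), (25, (np.float64(-11.2), np.float64(12.0)))]
w10 [ 250  121   29   59 1008] [686.4 -91.9] yaw 6.7 -35.3 38.1 [(-25, (np.float64(-14.9), np.float64(18.0))), (-15, (np.float64(-15.9), np.float64(18.1))), (-5, (np.float64(-16.8), np.float64(17.4))), (5, (np.float64(-17.7), np.float64(17.4))), (15, (np.float64(-17.1), np.float64(16.2))), (25, (np.float64(-11.9), np.float64(12.6)))]
nose [ 0.72845679 -0.08452348  0.008     ]
back [ 0.65152392 -0.09380429  0.008     ]
ring [ 0.67562404 -0.09349188  0.008     ]
```

```bash
python3 -m handwheel '[[[-0.016,0.061,0.15],[0,0,-0.054]],[[-0.016,0.061,0.35],[0,0,-0.054]],[[-0.016,0.061,0.55],[0,0,-0.054]],[[-0.016,0.061,0.7],[0,0,-0.054]],[[-0.016,0.061,0.82],[0,0,-0.054]],[[-0.016,0.061,0.9],[0,0,-0.054]],[[-0.016,0.061,0.93],[0,0,-0.054]],[[-0.016,0.061,0.945],[0,0,-0.054]],[[-0.016,0.061,0.956],[0,0,-0.054]],[[-0.016,0.061,0.956],[0,0,-0.054]]]' 52 40; python3 -m handwheel '[[[0,0,0],[0,0,0]],[[0,0,0],[0,0,0]],[[0,0,0],[0,0,0]],[[0,0,0],[0,0,0]]]' 25 40
```

```text
time: 21.7
ee_pos: [0.6813, -0.0903, -0.031]
tool_rot: [3.141, -0.001, 0.113]
contact_force: [-0.7, 0.4, 0.1]
gripper_width: 0.052
gripper_force: 0.0
time: 22.1
ee_pos: [0.6816, -0.0905, -0.0305]
tool_rot: [3.141, -0.002, 0.113]
contact_force: [-2.4, 1.1, 6.4]
gripper_width: 0.0348
gripper_force: 40.2
```

```bash
python3 -m handwheel '[[[0,0,-0.06],[0,0,0]],[[0,0,-0.14],[0,0,0]],[[0,0,-0.22],[0,0,0]],[[-0.06,-0.05,-0.24],[0,0,0.02]],[[-0.14,-0.1,-0.24],[0,0,0.04]],[[-0.22,-0.16,-0.24],[0,0,0.0635]],[[-0.3,-0.22,-0.24],[0,0,0.0635]],[[-0.37,-0.27,-0.24],[0,0,0.0635]],[[-0.417,-0.299,-0.24],[0,0,0.0635]],[[-0.417,-0.299,-0.24],[0,0,0.0635]]]'; python3 -m handwheel '[[[0,0,0.05],[0,0,0]],[[0,0,0.1],[0,0,0]],[[0,0,0.14],[0,0,0]],[[0,0,0.16],[0,0,0]],[[0,0,0.17],[0,0,0]],[[0,0,0.17],[0,0,0]]]'
```

```text
time: 23.1
ee_pos: [0.5681, -0.0274, 0.0293]
tool_rot: [-3.142, -0.0, -0.019]
contact_force: [0.6, -0.1, 0.6]
gripper_width: 0.035
gripper_force: 40.0
time: 23.7
ee_pos: [0.5689, -0.028, -0.0147]
tool_rot: [-3.142, 0.001, -0.02]
contact_force: [1.6, 0.3, 0.1]
gripper_width: 0.0347
gripper_force: 40.0
```

```bash
python3 -m handwheel '[[[0,0,0.004],[0,0,0]],[[0,0,0.007],[0,0,0]],[[0,0,0.007],[0,0,0]]]'; python3 -m handwheel '[[[0,0,0],[0,0,0]],[[0,0,0],[0,0,0]],[[0,0,0],[0,0,0]],[[0,0,-0.1],[0,0,0]],[[0,0,-0.25],[0,0,0]],[[0,0,-0.42],[0,0,0]],[[0.08,0,-0.6],[0,0,-0.07]],[[0.16,0,-0.7],[0,0,-0.14]],[[0.16,0,-0.8],[0,0,-0.21]],[[0.16,0,-0.9],[0,0,-0.28]],[[0.16,0,-0.9],[0,0,-0.35]],[[0.16,0,-0.9],[0,0,-0.42]],[[0.16,0,-0.9],[0,0,-0.49]],[[0.16,0,-0.9],[0,0,-0.56]],[[0.16,0,-0.9],[0,0,-0.63]],[[0.16,0,-0.9],[0,0,-0.7]],[[0.16,0,-0.9],[0,0,-0.758]],[[0.16,0,-0.9],[0,0,-0.758]],[[0.16,0,-0.9],[0,0,-0.758]]]' 48 40;
python3 - <<'E'
from m import *
snap('wrist','w11',None,1.5)
E
```

```text
time: 24.0
ee_pos: [0.5691, -0.028, -0.0158]
tool_rot: [3.142, -0.0, -0.02]
contact_force: [-0.3, -0.5, 0.5]
gripper_width: 0.0349
gripper_force: 40.0
time: 25.9
ee_pos: [0.6089, -0.0287, 0.209]
tool_rot: [-3.142, -0.0, 1.564]
contact_force: [-0.5, -0.5, -0.3]
gripper_width: 0.048
gripper_force: 0.0
```

```bash
cat > k.py <<'E'
from h import *
def knobs(fn,box=(.40,.66,-.12,.13)):
    f=np.load('pics/'+fn+'.npz')['f'];h=cv2.cvtColor(f,cv2.COLOR_BGR2HSV).astype(int); H,S,V=h[...,0],h[...,1],h[...,2]
    for n,m,z in [('red',((H<5)|(H>174))&(S>150)&(V>50),.05),('orange',(abs(H-11)<5)&(S>150)&(V>90),.05),('roller',(abs(H-102)<9)&(S>120)&(V>90),.022),('yellow',(abs(H-25)<6)&(S>140)&(V>60),.02),('green',(abs(H-70)<14)&(S>90)&(V>25),.035)]:
        k,l,s,c=cv2.connectedComponentsWithStats(m.astype(np.uint8))
        for i in 1+np.argsort(-s[1:,4])[:5]:
            if s[i,4]<12: continue
            p=at(fn,*c[i],z); 
            if box[0]<p[0]<box[1] and box[2]<p[1]<box[3]: print(n,s[i].tolist(),c[i].round(0),p.round(4))
E
python3 - <<'E'
from k import *
knobs('wrist0');print();knobs('w11')
E
```

```text
red [181, 177, 36, 26, 350] [195. 191.] [ 0.4886 -0.0315  0.05  ]
red [194, 71, 15, 12, 136] [201.  77.] [0.5009 0.0876 0.05  ]
orange [194, 224, 25, 21, 323] [207. 231.] [ 0.4993 -0.081   0.05  ]
roller [231, 231, 85, 20, 436] [273. 235.] [ 0.5782 -0.1008  0.022 ]
yellow [200, 82, 10, 28, 253] [205.  96.] [0.4993 0.0683 0.02  ]
yellow [202, 125, 8, 28, 167] [206. 136.] [0.4982 0.0241 0.02  ]
yellow [184, 108, 14, 10, 89] [191. 112.] [0.4827 0.0506 0.02  ]

red [118, 108, 15, 42, 386] [126. 131.] [0.4745 0.0039 0.05  ]
red [111, 49, 21, 13, 200] [121.  55.] [0.4791 0.0802 0.05  ]
red [191, 78, 15, 16, 189] [198.  86.] [0.5551 0.0505 0.05  ]
orange [120, 198, 29, 20, 366] [135. 206.] [ 0.4734 -0.0832  0.05  ]
roller [175, 41, 101, 157, 1474] [227. 120.] [0.5819 0.0124 0.022 ]
roller [190, 138, 64, 32, 1157] [220. 153.] [ 0.5728 -0.0272  0.022 ]
roller [209, 150, 9, 9, 65] [213. 154.] [ 0.5637 -0.0281  0.022 ]
yellow [128, 56, 24, 31, 275] [139.  72.] [0.4857 0.0657 0.02  ]
yellow [155, 95, 23, 28, 219] [165. 108.] [0.5111 0.0267 0.02  ]
yellow [244, 77, 16, 17, 196] [252.  85.] [0.6107 0.0506 0.02  ]
yellow [132, 90, 14, 10, 86] [139.  94.] [0.4819 0.0414 0.02  ]
green [227, 78, 15, 16, 177] [234.  85.] [0.5913 0.0506 0.035 ]
```

```bash
python3 -m handwheel '[[[0.1,-0.12,0],[0,0,0]],[[0.2,-0.25,0],[0,0,0]],[[0.3,-0.38,0],[0,0,0]],[[0.4,-0.5,0.1],[0,0,0]],[[0.432,-0.526,0.25],[0,0,0]],[[0.432,-0.526,0.42],[0,0,0]],[[0.432,-0.526,0.56],[0,0,0]],[[0.432,-0.526,0.68],[0,0,0]],[[0.432,-0.526,0.75],[0,0,0]],[[0.432,-0.526,0.776],[0,0,0]],[[0.432,-0.526,0.776],[0,0,0]]]' 40 20; python3 -m handwheel '[[[0,0,0],[0,0,0]],[[0,0,0],[0,0,0]],[[0,0,0],[0,0,0]],[[0.01,0.03,0],[0,0,0]],[[0.02,0.06,0],[0,0,0]],[[0.026,0.085,0],[0,0,0]],[[0.03,0.1,0],[0,0,0]],[[0.03,0.106,0],[0,0,0]],[[0.03,0.106,0],[0,0,0]]]' 16 20;python3 -m handwheel '[[[0,0,0],[0,0,0]],[[0,0,0],[0,0,0]],[[0,0,-0.15],[0,0,0]],[[0,0,-0.33],[0,0,0]],[[-0.15,0,-0.4],[0,0,0]],[[-0.33,0,-0.4],[0,0,0]],[[-0.5,0,-0.4],[0,0,0]],[[-0.6,0,-0.4],[0,0,0]],[[-0.6,0,-0.4],[0,0,0]]]' 40 30
python3 - <<'E'
from k import *
snap('wrist','w12',None,1.5); knobs('w12')
E
```

```text
time: 27.05
ee_pos: [0.4776, 0.0796, 0.0147]
tool_rot: [-3.141, 0.0, 1.566]
contact_force: [-0.4, -0.2, 0.8]
gripper_width: 0.04
gripper_force: 0.0
time: 27.95
ee_pos: [0.5022, 0.0869, 0.0146]
tool_rot: [-3.136, 0.001, 1.568]
contact_force: [-10.3, -0.1, 5.1]
gripper_width: 0.0159
gripper_force: 4.7
time: 28.85
ee_pos: [0.5043, -0.0657, 0.1153]
tool_rot: [3.14, 0.001, 1.564]
contact_force: [0.1, 0.3, 0.2]
gripper_width: 0.04
gripper_force: 0.0
red [196, 66, 23, 60, 742] [207. 102.] [0.4721 0.0023 0.05  ]
red [298, 24, 22, 25, 421] [308.  36.] [0.5468 0.0472 0.05  ]
orange [192, 195, 34, 28, 611] [210. 206.] [ 0.47   -0.0831  0.05  ]
roller [288, 112, 87, 44, 2380] [327. 133.] [ 0.572  -0.0264  0.022 ]
roller [272, 0, 111, 194, 1280] [293. 123.] [ 0.5419 -0.0177  0.022 ]
roller [386, 0, 36, 196, 1180] [406.  72.] [0.6331 0.0233 0.022 ]
roller [314, 128, 13, 14, 151] [320. 135.] [ 0.5658 -0.0278  0.022 ]
yellow [236, 0, 14, 33, 431] [242.  15.] [0.4991 0.0663 0.02  ]
yellow [374, 24, 22, 24, 377] [384.  36.] [0.6127 0.0508 0.02  ]
yellow [237, 55, 11, 41, 354] [242.  72.] [0.4985 0.024  0.02  ]
yellow [214, 29, 20, 16, 191] [223.  37.] [0.4834 0.051  0.02  ]
green [349, 24, 21, 24, 398] [359.  35.] [0.5877 0.0493 0.035 ]
```

```bash
python3 -m handwheel '[[[-0.04,-0.08,0],[0,0,0]],[[-0.078,-0.154,0],[0,0,0]],[[-0.078,-0.154,0.15],[0,0,0]],[[-0.078,-0.154,0.27],[0,0,0]],[[-0.078,-0.154,0.36],[0,0,0]],[[-0.078,-0.154,0.404],[0,0,0]],[[-0.078,-0.154,0.404],[0,0,0]]]' 44 30; python3 -m handwheel '[[[0,0,0],[0,0,0]],[[0,0,0],[0,0,0]],[[0,0,0],[0,0,0]],[[0,0,0],[0,0,0]]]' 5 30;  python3 -m handwheel '[[[0,0.03,0],[0,0,0]],[[0,0.06,0],[0,0,0]],[[-0.001,0.09,0],[0,0,0]],[[-0.002,0.115,0],[0,0,0]],[[-0.002,0.126,0],[0,0,0]],[[-0.002,0.128,0],[0,0,0]],[[-0.002,0.128,0],[0,0,0]]]'
```

```text
time: 29.6
ee_pos: [0.4649, -0.0815, 0.0131]
tool_rot: [-3.14, -0.001, 1.568]
contact_force: [-0.0, -0.4, -0.9]
gripper_width: 0.0439
gripper_force: 0.0
time: 30.0
ee_pos: [0.4661, -0.0823, 0.0151]
tool_rot: [3.139, 0.0, 1.568]
contact_force: [-0.8, 2.4, 8.0]
gripper_width: 0.0206
gripper_force: 29.7
time: 30.7
ee_pos: [0.496, -0.0829, 0.015]
tool_rot: [-3.139, -0.0, 1.568]
contact_force: [-11.1, -0.0, 15.8]
gripper_width: 0.0205
gripper_force: 30.5
```

```bash
python3 -m handwheel '[[[0,0,0],[0,0,0]],[[0,0,0],[0,0,0]],[[0,0,-0.15],[0,0,0]],[[0,0,-0.33],[0,0,0]],[[0.1,0.05,-0.5],[0,0,0]],[[0.2,0.15,-0.7],[0,0,0]],[[0.3,0.25,-0.8],[0,0,0]],[[0.3,0.25,-0.8],[0,0,0]],[[0.3,0.25,-0.8],[0,0,0]],[[0.3,0.25,-0.8],[0,0,0]]]' 44 30
python3 - <<'E'
from k import *
snap('wrist','w13',None,1.5); knobs('w13')
E
```

```text
time: 31.7
ee_pos: [0.5589, -0.0085, 0.2127]
tool_rot: [-3.139, -0.0, 1.567]
contact_force: [-0.8, -0.2, -0.3]
gripper_width: 0.0441
gripper_force: 0.0
red [167, 125, 14, 40, 330] [174. 148.] [0.4735 0.0039 0.05  ]
red [237, 97, 15, 15, 177] [244. 104.] [0.5517 0.052  0.05  ]
red [188, 63, 14, 12, 128] [194.  68.] [0.501  0.0875 0.05  ]
orange [190, 212, 24, 21, 332] [202. 220.] [ 0.4997 -0.0834  0.05  ]
roller [224, 61, 97, 151, 1463] [271. 137.] [0.5829 0.0113 0.022 ]
roller [233, 154, 62, 31, 1163] [261. 168.] [ 0.5715 -0.0265  0.022 ]
roller [252, 166, 9, 9, 61] [256. 170.] [ 0.5649 -0.0285  0.022 ]
yellow [194, 74, 10, 28, 228] [198.  88.] [0.4991 0.0681 0.02  ]
yellow [196, 116, 8, 27, 171] [200. 128.] [0.4982 0.0231 0.02  ]
yellow [289, 97, 15, 15, 170] [296. 104.] [0.6112 0.0502 0.02  ]
yellow [179, 99, 14, 10, 81] [185. 104.] [0.4829 0.0506 0.02  ]
green [272, 97, 14, 15, 164] [279. 104.] [0.59  0.051 0.035]
```

View pics/w13.png

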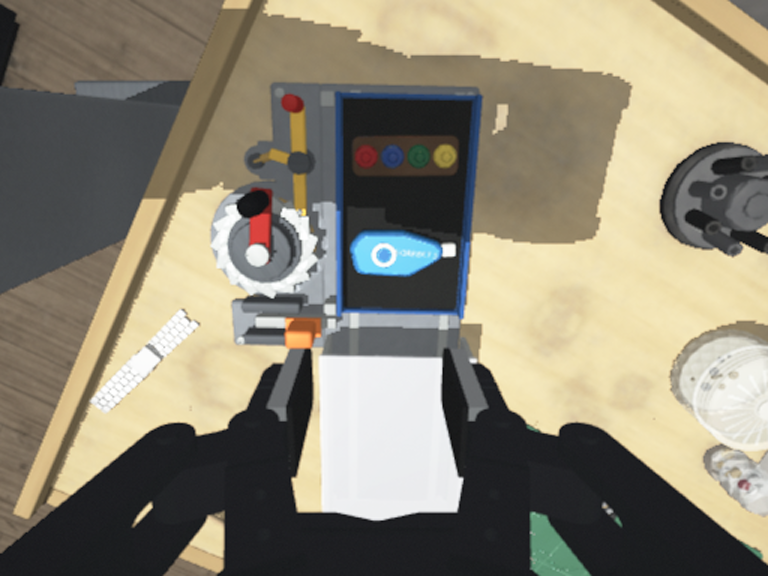

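```bash
python3 -c "
from station import env
print(env.hand_in())"
```

```text
the job is handed in; nothing more can be done
None
```

I handed in the job at about 32 s: the tray is fully out, with the oil-cup stand and correction roller flat on its floor, the pawl back on the wheel and the lock fully home; I never saw the white case in any camera view, and no verdict came back.

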